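# Charge the dye pot with steel balls

## Robot

A 7-joint arm with a two-finger parallel gripper is mounted at the origin on a cart in front of the work surface, level with it; the furniture and walls round the work are solid. World frame = base frame: x ahead of the robot, y to its left, z up, the work surface at z = 0. Lengths are in mm, angles in degrees, forces in N, time in s.
With the tool pointing down it reaches from about 425 to 875 mm from the base axis. Payload 9.9 kg.
Tool frame: the origin (TCP) lies midway between the tips of the shut fingers; the grasp point (between the pads) lies 19 mm behind it; x points along the fingers, z is the direction in which the jaws open and shut, and the axes are right-handed (so a half turn about x gives the same grasp; the last joint's range is limited). The gripper opens to 85 mm and grips with 20 to 120 N. Pads are 22 mm wide; open, the fingers measure 114 mm over their backs; the gripper's body (76 mm by 85 mm) begins 54 mm behind the grasp point. The pads swing forward as they close: fully open they stand 13 mm farther back than shut.
Start: joints at [-81.52, 32.985, 1.427, 82.34, -0.859, 64.687, -3.237], TCP at [155.06, 656.952, 231.289] pointing down, gripper open.
Joint ranges: [-157.87, 157.87], [-19.46, 123.44], [-87.15, 90], [11.01, 140.99], [-62.26, 242.26], [9.8, 113.94], [-161.44, 161.44]. Speed limits (degrees/s): [127.2, 127.2, 172.46, 172.46, 180, 180, 180].

## Interface

Orientations are given as a 3x3 rotation matrix whose columns are the frame's x, y, z axes.
In Python, from plant import robot gives the robot as it stands. Calls block until the motion is done:
- robot.move_pose(position, orientation): joint-space move of the TCP to a pose.
- robot.line_to(position, orientation=None, vel=150, stop_force=None): straight line of the TCP; orientation=None keeps the orientation; vel is the mean speed in mm/s. With stop_force (N) it stops when the force on the tool has changed by that much, and returns True; else False.
- robot.move_j(angles): joint-space move.
- robot.ungrasp() and robot.clamp(effort=None): open the fingers fully, or close them until they stop; effort is the grip in N (None keeps the last).
- robot.pause(seconds).
- robot.solve_ik(position, orientation): joint angles nearest the present ones, or None.
- robot.get_state(): the state.
- robot.snapshot(name): name is "side" or "top" or "wrist"; returns the picture (420x560x3 uint8, red, green, blue); there is no depth.
- robot.camera_info(name): a dict with "intrinsics" (3x3 intrinsics, pixels), "D" ([k1, k2, p1, p2, k3] as OpenCV has them; the pictures are not rectified), "R" (3x3) and "t" (3): a world point X has camera coordinates R X + t. Camera axes: x right, y down, z forward; pixel columns grow to the right and rows downward; lengths in mm; the calibration is good to about 2 mm. A picture is of the moment at which its call begins: read the wrist's pose just before it. camera_info takes no time and is no camera call; for the wrist camera it gives the pose at the moment of the call.
A pose or a line that the arm cannot do raises robot.MotionError and nothing moves.
- robot.hand_in(): hands the job in, once; it reports no verdict.
The state is a dict: "t": time; "joints": joint angles; "joint_vel": joint speeds; "joint_efforts": joint torques, N m; "tcp_pos": TCP position; "tool_rot": TCP orientation; "contact_force": force on the tool from outside, world axes, zero at the start; "torque": the same for the moment, N m; "grip_width": opening from 0.0 (shut) to 1.0 (fully open).
Only numpy, scipy, OpenCV 4.12 (cv2) and the standard library are available. Lean on these libraries where they do the work, as an engineer would, in place of code of your own. Each camera call takes 0.05 s, during which the arm holds its last target. There are 200 camera calls.

## Task

Push the open steel pot, without lifting or tipping it, along the worktop between the guide rails until it sits against the stop under the chute of the ball dispenser. Then press the black pad of the rocking lever right down with the fingertips, so that its other end lifts the gate, keep it down until all three balls have rolled into the pot, and let go so that the gate shuts. Do not touch the balls, and leave the things standing round about where they are.

Things in the scene. Friction and masses are not known exactly. Their poses are not given: they have to be found in the camera images.
- dispenser: Fixed ball dispenser, grey base 100 x 120 mm, rails and chute of aluminium; turned up to 0.25 rad. Origin on the worktop under its middle, z up. A chute with three steel balls falls towards its -y. Over it a steel lever rocks on a pin (y = -10 mm, 110 mm up) between two posts 118 mm high: the -y end carries the gate that shuts the lip, the +y end a round black pad.
- dock (a point): Point on the worktop where the pot's centre belongs, under the lip: 110 mm from the dispenser's origin towards -y, axes as the dispenser's. There the pot's wall touches a stop bar 20 mm high. Two guide rails 12 mm high, 98 mm apart inside, flank it, and flare to 160 mm apart 50 mm farther out towards -y.
- gate_foot (a point): Lower edge of the steel gate plate (22 mm wide), right at the chute's lip when shut. The lip is 75 mm from the dispenser's origin towards -y, its floor 62 mm and its underside 58 mm above the worktop.
- lever (a joint): Rocking lever: 0 = at rest, gate shut; grows as the black pad is pressed down, stops at 0.42 rad. The balls pass from about 0.30 rad. A spring returns it; at the pad it takes about 2 N to start and 3 N at the stop.
- pad_top (a point): Centre of the top of the round black pad (38 mm across) on the lever's +y end, 95 mm from the pin; 120 mm above the worktop at rest, about 40 mm lower at the stop (it then lies about 4 mm nearer the pin). Nothing stands under it.
- pot: Loose, open round steel pot, 92 mm across, 50 mm high, walls 3 mm, 0.25 to 0.5 kg; origin at the centre of its underside. It starts 95 to 135 mm out from its place, beyond the rails, up to 30 mm to one side.
- ball_0_center (a point): Centre of a loose steel ball, 24 mm across, 56 g; number 1 behind the gate at the start. In the pot its centre is 16 mm above the worktop.
- ball_1_center (a point): Centre of a loose steel ball, 24 mm across, 56 g; number 2 behind the gate at the start. In the pot its centre is 16 mm above the worktop.
- ball_2_center (a point): Centre of a loose steel ball, 24 mm across, 56 g; number 3 behind the gate at the start. In the pot its centre is 16 mm above the worktop.
- dye_jar_3: Bystander: white jar with black screw cap, 46 mm across, 70 mm high; origin at its underside.
- tape_roll: Bystander: roll of tan tape lying flat, 98 mm across, 25 mm high; origin at its underside.
- spanner_17: Bystander: open-ended spanner lying flat along its y, 162 mm long, 6 mm high; origin at its middle, underside.
- stopwatch: Bystander: black stopwatch lying flat, 71 x 59 mm, 17 mm high; origin at its underside.
- ball_0: The same ball as point ball_0_center (this origin turns as the ball rolls: use the point).
- ball_1: The same ball as point ball_1_center (this origin turns as the ball rolls: use the point).
- ball_2: The same ball as point ball_2_center (this origin turns as the ball rolls: use the point).
There are look-alikes about, which are no part of the job. Leave any blue or purple look-alike of the pot alone.

How it is judged (in metres and radians):
On the way, in this order (a step that is already met when the one before it is completed fails the run):
1. the pot has been pushed into its place under the lip, the gate still shut (horizontal distance between pot and dock below 0.012 m and value of joint lever below 0.1 rad), for 0.2 s.
2. the pad is pressed down and the gate is up (value of joint lever above 0.32 rad and horizontal distance between pot and dock below 0.012 m), for 0.2 s.
At the end, for the whole second after the job is handed in: All three balls lie in the pot (centres within 36 mm of its axis, below 45 mm); the pot stands upright on the worktop, at rest, within 12 mm of its place; the lever is back (under 0.06 rad), the gate shut (horizontal distance between pot and dock below 0.012 m and value of joint lever below 0.06 rad and angle between pot's own z axis and vertical below 0.1 rad and height (world z) of pot below 0.006 m and linear speed of pot below 0.03 m/s and horizontal distance between each of ball_0_center, ball_1_center, ball_2_center and pot below 0.036 m and height (world z) of each of ball_0_center, ball_1_center, ball_2_center below 0.045 m); the robot touches nothing.
It fails at once if the pot is lifted or tipped (height (world z) of pot above 0.012 m or angle between pot's own z axis and vertical above 0.25 rad).
It fails at once if the robot touches a ball (contact force between any of the arm, the fingers and ball_0 above 0.3 N or contact force between any of the arm, the fingers and ball_1 above 0.3 N or contact force between any of the arm, the fingers and ball_2 above 0.3 N).
It fails at once if the gate is opened while the pot is not in its place (value of joint lever above 0.2 rad and horizontal distance between pot and dock above 0.018 m).
It fails at once if a bystander is moved by more than 30 mm (distance of any of dye_jar_3, tape_roll, spanner_17, stopwatch from where it was at the start of the episode above 0.03 m).
It also fails if it takes over 45 s, if anything falls off the work surface, if the arm or the gripper's body presses on something with over 40 N, if the wrist force passes 120 N, or if a joint passes its speed limit or range.

## Working session

There is one attempt and no reset: what is moved stays moved. The work goes in short steps, each a Python script; the robot and the scene stay as the last script left them, time stands still between calls to the robot, and variables do not carry over. Pictures are saved under pics/ and viewed, about 8 in all and at most 12, crops included, and the job is handed in when it is done.

```bash
mkdir -p pics; ls; python3 - <<'E'
from plant import robot
import cv2
for n in ("top","side"):
    cv2.imwrite(f"pics/{n}0.png",robot.snapshot(n)[:,:,::-1])
    c=robot.camera_info(n);print(n,c)
s=robot.get_state();print(s)
E
```

```text
pics
top {'intrinsics': array([[397.36953698,   0.        , 275.83210658],
       [  0.        , 397.36953698, 209.71665028],
       [  0.        ,   0.        ,   1.        ]]), 'D': array([-0.09542281,  0.        ,  0.        ,  0.        ,  0.        ]), 'R': array([[-0.04543893, -0.99894883, -0.00604519],
       [-0.97394876,  0.04564597, -0.22212666],
       [ 0.2221691 , -0.00420549, -0.97499908]]), 't': array([-228.52791176,  555.95125827,  826.03268635])}
side {'intrinsics': array([[505.7131796 ,   0.        , 278.87025723],
       [  0.        , 505.7131796 , 210.53862187],
       [  0.        ,   0.        ,   1.        ]]), 'D': array([-0.12950478,  0.        ,  0.        ,  0.        ,  0.        ]), 'R': array([[-0.40308494,  0.91516088, -0.00175785],
       [ 0.79889994,  0.35093925, -0.48846754],
       [-0.44640948, -0.19829826, -0.8725803 ]]), 't': array([ 434.11503182, -311.59303852, 1336.79393816])}
{'t': 0.1, 'joints': array([-81.51990556,  33.0293354 ,   1.42295204,  82.38119203,
        -0.85993097,  64.68541228,  -3.23732035]), 'joint_vel': array([ 0.06965292, -0.13705396, -0.015501  , -0.14918945,  0.19368491,
        0.03874008,  0.02734637]), 'joint_efforts': array([ 6.05417488e-03, -7.67304468e+01,  2.25793675e+00, -2.86604995e+01,
        1.58927345e-02,  8.49766075e-03,  3.55585496e-05]), 'tcp_pos': array([154.96283647, 656.56321811, 230.51373129]), 'tool_rot': array([[-2.81313017e-04, -9.73261713e-01,  2.29698842e-01],
       [-1.46339077e-03,  2.29699006e-01,  9.73260615e-01],
       [-9.99998890e-01, -6.23482857e-05, -1.48887953e-03]]), 'contact_force': array([-0.5174057 ,  0.98898108,  1.05838611]), 'torque': array([ 0.01640879, -0.00597983, -0.01836933]), 'grip_width': 1.00114377306352}
```

View pics/top0.png

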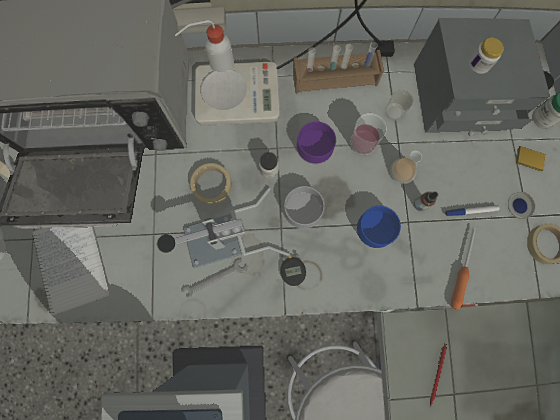

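View pics/side0.png

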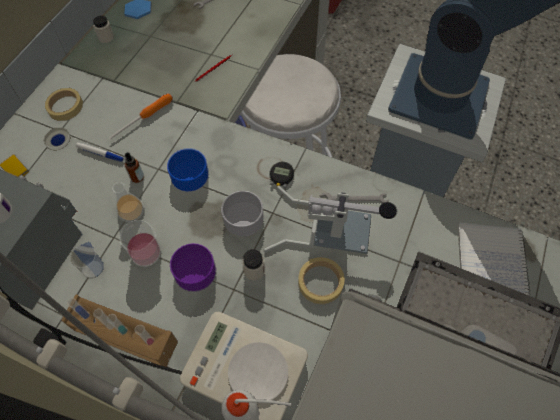

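The steel pot is at about (304,207) in the top view and (243,215) in the side view. The pad is at (166,243) top and (388,211) side. Next I'll enlarge these areas.

```bash
python3 - <<'E'
import cv2,numpy as np
t=cv2.imread("pics/top0.png")[165:305,150:340];cv2.imwrite("pics/tc.png",cv2.resize(t,None,fx=4,fy=4,interpolation=cv2.INTER_CUBIC))
t=cv2.imread("pics/side0.png")[150:290,215:410];cv2.imwrite("pics/sc.png",cv2.resize(t,None,fx=4,fy=4,interpolation=cv2.INTER_CUBIC))
E
```

```text
(no output)
```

View pics/tc.png

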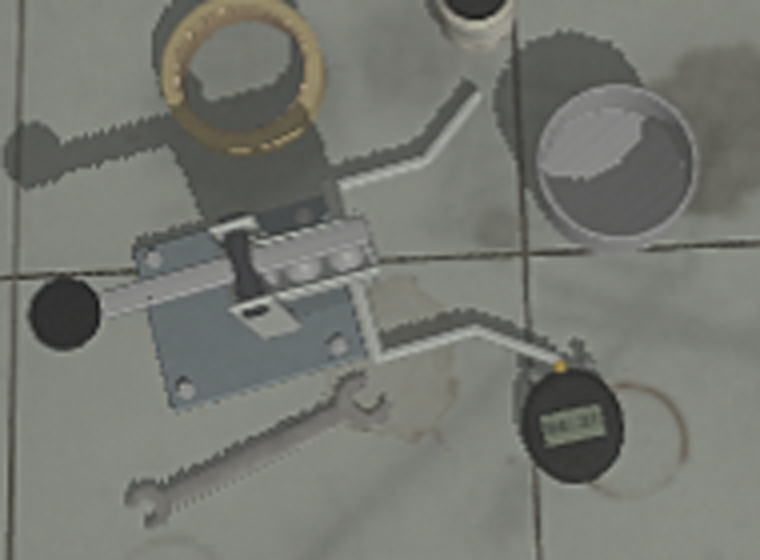

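View pics/sc.png

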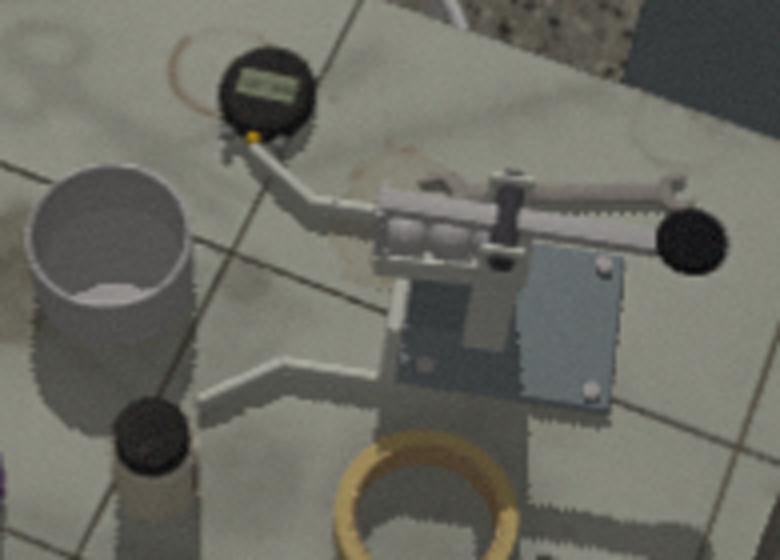

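Top crop: pot rim centre is about (617,164), pad (65,313), rail bends (426,160) and (476,328). Side crop: rim about (110,236), pad (691,242). Both ball shapes and the gate can be seen at the lip. Now the measurements.

```bash
cat > vis.py <<'E'
from plant import robot
import cv2,numpy as np
OFF={"top":(150,165),"side":(215,150)}
def full(n,p): return np.atleast_2d(p)/4-0.375+np.array(OFF[n])   # 4x crop -> full picture
def rays(n,px):
    c=robot.camera_info(n);R,t=np.array(c["R"]),np.array(c["t"])
    q=cv2.undistortPoints(np.array(px,float).reshape(-1,1,2),np.array(c["intrinsics"]),np.array(c["D"])).reshape(-1,2)
    return -R.T@t,np.c_[q,np.ones(len(q))]@R
def plane(n,px,z):
    C,d=rays(n,px);return C+d*((z-C[2])/d[:,2])[:,None]
def tri(pt,ps):
    A,b=np.zeros((3,3)),np.zeros(3);L=[]
    for n,p in(("top",pt),("side",ps)):
        C,d=rays(n,p);d=d[0]/np.linalg.norm(d[0]);P=np.eye(3)-np.outer(d,d);A+=P;b+=P@C;L.append((P,C))
    X=np.linalg.solve(A,b);return X,[round(float(np.linalg.norm(P@(X-C))),1) for P,C in L]
def circ(X):
    A=np.c_[2*X[:,:2],np.ones(len(X))];s=np.linalg.lstsq(A,(X[:,:2]**2).sum(1),rcond=None)[0]
    return s[:2],np.sqrt(s[2]+s[:2]@s[:2])
def pad(n,im,near):
    m=(im.max(2)<45).astype(np.uint8);k,lab,st,ce=cv2.connectedComponentsWithStats(m)
    i=1+np.argmin(np.linalg.norm(ce[1:]-near,axis=1)+1000*(st[1:,4]<60));return ce[i],st[i]
E
python3 - <<'E'
from vis import *
np.set_printoptions(precision=1,suppress=True)
rim={"top":[(537,160),(620,85),(697,165),(617,248),(562,107),(672,222)],"side":[(26,237),(110,166),(192,240),(108,307),(52,190),(168,190)]}
for n in rim: print("pot",n,circ(plane(n,full(n,rim[n]),50)))
pc={}
for n,near in(("top",(166,243)),("side",(388,211))):
    pc[n],st=pad(n,cv2.imread(f"pics/{n}0.png"),near);print("pad",n,pc[n],st,plane(n,pc[n],118))
print("pad tri",tri(pc["top"],pc["side"]))
f=full
for name,a,b in(("base +x+y?",(135,248),(608,409)),("base -x+y",(175,410),(622,257)),("bend left/+x",(424,160),(285,362)),("bend -x",(476,328),(311,204)),
  ("stop corner -x",(376,357),None),("stop corner +x",(340,185),(381,375)),("end +x",(474,88),(200,400)),("end -x",(560,364),(250,142)),("base screw",(184,388),(604,265)),("base screw2",(153,259),(591,391))):
    if b: print(name,tri(f("top",a),f("side",b)),"z12:",plane("top",f("top",a),12)[0,:2],plane("side",f("side",b),12)[0,:2])
    else: print(name,plane("top",f("top",a),12)[0,:2])
E
```

```text
pot top (array([ 553.4, -317.7]), np.float64(46.20394631160335))
pot side (array([ 555.4, -318.5]), np.float64(44.5871371819131))
pad top [134.5 185.9] [116 154  26  69 126] [[598.7  47.7 118. ]]
pad side [387.3 210.1] [379 203  17  15 211] [[471.5 -24.1 118. ]]
pad tri (array([556.2, -15.3, 264. ]), [9.4, 9.4])
base +x+y? (array([525.4, -34.2,  12.1]), [0.5, 0.5]) z12: [525.6 -34.7] [525.1 -33.7]
base -x+y (array([429.9, -57.4,   8.3]), [0.0, 0.0]) z12: [429.5 -58.2] [432.  -57.3]
bend left/+x (array([ 570.4, -206.6,   13.4]), [0.3, 0.3]) z12: [ 570.8 -206.8] [ 569.7 -206.6]
bend -x (array([ 469.7, -233.4,    9.4]), [0.0, 0.0]) z12: [ 469.4 -233.5] [ 471.2 -232.9]
stop corner -x [ 455.2 -175.1]
stop corner +x (array([ 557.1, -155.9,   14.2]), [1.0, 1.0]) z12: [ 557.9 -156.6] [ 555.8 -155.2]
end +x (array([ 611.9, -238.4,   18.2]), [0.1, 0.1]) z12: [ 613.7 -238.3] [ 609.4 -239.9]
end -x (array([ 446.5, -281.5,   11.7]), [0.6, 0.6]) z12: [ 446.3 -281. ] [ 446.8 -282. ]
base screw (array([442. , -64.5,  14. ]), [0.6, 0.6]) z12: [442.  -63.5] [441.1 -65.1]
base screw2 (array([518.6, -45.7,  12.1]), [0.2, 0.2]) z12: [518.5 -45.4] [518.6 -45.9]
```

```bash
python3 - <<'E'
from vis import *
np.set_printoptions(precision=1,suppress=True)
print("pad",tri(full("top",(65,313)),full("side",(691,242))))
im=cv2.imread("pics/top0.png");h=cv2.cvtColor(im,cv2.COLOR_BGR2HSV)
for nm,lo,hi in(("blue",105,122),("purple",128,150)):
    m=((h[:,:,0]>=lo)&(h[:,:,0]<=hi)&(h[:,:,1]>120)).astype(np.uint8);m[:110]=0;m[260:]=0
    c=max(cv2.findContours(m,0,2)[0],key=cv2.contourArea);(e,ax,a)=cv2.fitEllipse(c);print(nm,e,ax,plane("top",e,50))
print("jar",plane("top",(268.5,158),70),tri((268.5,158),full("side",(152,435))))
E
```

```text
pad (array([472.2, -23.7, 119.2]), [0.3, 0.3])
blue (378.81866455078125, 226.3330841064453) (39.790496826171875, 41.91191864013672) [[ 498.3 -484.2   50. ]]
purple (313.1214294433594, 135.44650268554688) (12.463210105895996, 18.219789505004883) [[ 724.1 -350.6   50. ]]
jar [[ 664.8 -242.7   70. ]] (array([ 662.8, -241.6,   74.3]), [1.1, 1.1])
```

Dispenser yaw is about 13.9° and the pad checks out at 119 mm. Dock is about (518.6,-211.6) and the pot about (554.4,-318). I'll pinch the rear wall and slide the pot in, after first moving around with the arm retracted.

```bash
cat > geo.py <<'E'
from vis import *
np.set_printoptions(precision=1,suppress=True)
yaw=np.radians(13.9);ex=np.array([np.cos(yaw),np.sin(yaw)]);ey=np.array([-ex[1],ex[0]]);d=-ey
dock=np.array([518.6,-211.6]);pot=np.array([554.4,-318.1]);padxy=np.array([472.2,-23.7])
def rot(z):
    z=np.array([z[0],z[1],0.])/np.hypot(*z);x=np.array([0,0,-1.]);return np.c_[x,np.cross(z,x),z]
def P(xy,z): return np.array([xy[0],xy[1],z])
def rad(a): return np.array([np.cos(np.radians(a)),np.sin(np.radians(a))])
E
python3 - <<'E'
from geo import *
s=robot.get_state()
W=[(P(460*rad(a),330),rot(rad(a))) for a in(76,20,-32)]+[(P(pot+44.5*d,120),rot(d))]
for w in W: print(robot.solve_ik(*w))
for w in W: robot.move_pose(*w)
s=robot.get_state();print(s["t"],s["tcp_pos"],pot+44.5*d,s["contact_force"])
cv2.imwrite("pics/top1.png",robot.snapshot("top")[:,:,::-1])
cv2.imwrite("pics/wr1.png",robot.snapshot("wrist")[:,:,::-1])
E
```

```text
[-83.1   9.6   1.6 103.7  -0.3  66.7  -5.5]
[-48.6  10.4  27.8 104.3  -5.3  66.5   1. ]
[-22.1  17.8  65.7 104.9 -17.5  68.5  17.1]
[ -2.2  55.3  64.9  91.8 -53.1  68.5  -1.7]
5.2667 [ 565.3 -361.1  121.4] [ 565.1 -361.3] [ 0.1  0.5 -0.7]
```

View pics/wr1.png

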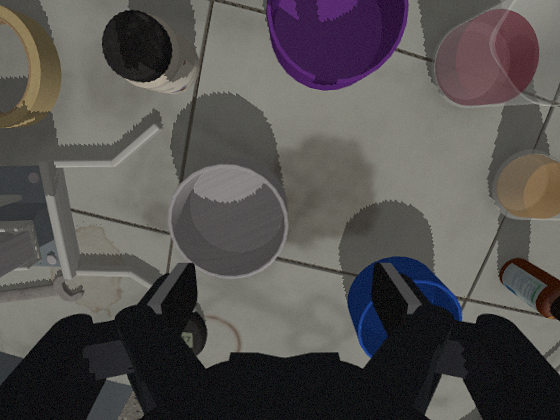

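In the wrist view the pot rim circle is centred at about (229,220), radius about 58. The path is clear and the blue pot is well behind. I'll cross-check the pot position from this view before descending.

```bash
python3 - <<'E'
from geo import *
c=circ(plane("wrist",[(170,220),(229,164),(288,222),(186,180),(271,182),(229,277)],50));print(c)
fd=plane("wrist",[(118,162),(118,275)],12);print("bends?",fd[:,:2])
E
```

```text
(array([ 555.5, -321. ]), np.float64(44.842729119447796))
bends? [[ 572.7 -213.9]
 [ 464.5 -222.9]]
```

```bash
python3 - <<'E'
from geo import *
pot=np.array([554.8,-319.]);g=pot+44.5*d
print(robot.line_to(P(g,40)),robot.line_to(P(g,16),vel=60,stop_force=8))
robot.clamp(20);s=robot.get_state();print(s["t"],s["tcp_pos"],s["contact_force"],s["grip_width"])
g2=dock+44.5*d-d*(-25)   # 25 mm short
print(robot.line_to(P(g2,16),vel=50,stop_force=25))
s=robot.get_state();print(s["t"],s["tcp_pos"],s["contact_force"],s["grip_width"])
for n in("top","side"):cv2.imwrite(f"pics/{n}2.png",robot.snapshot(n)[:,:,::-1])
a=cv2.imread("pics/top2.png")[150:290,150:340];b=cv2.imread("pics/side2.png")[140:280,215:405]
cv2.imwrite("pics/c2.png",cv2.resize(np.vstack([a,b]),None,fx=2.1,fy=2.1,interpolation=cv2.INTER_CUBIC))
E
```

```text
False False
7.3083 [ 565.6 -362.2   16.1] [-0.4  0.2  1.2] 0.047775758407959036
False
9.225 [ 535.3 -279.1   16. ] [ 0.4 -0.8  2.4] 0.04399516684223666
```

View pics/c2.png

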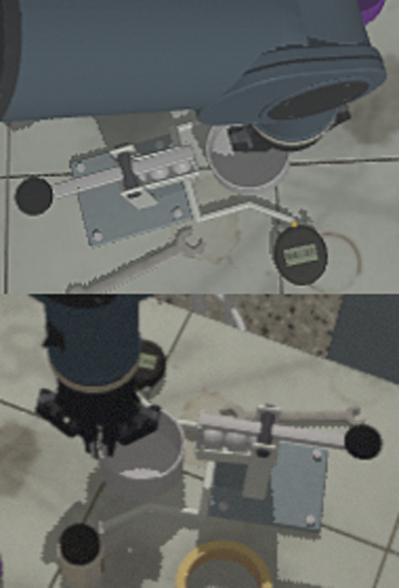

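The pot is held at its rear wall and entering the rails, still short of the stop. I'll continue until it touches the stop, then release.

```bash
python3 - <<'E'
from geo import *
print(robot.line_to(P(dock+44.5*d-d*6,16),vel=30,stop_force=12))
s=robot.get_state();p=s["tcp_pos"];print(s["t"],p,s["contact_force"],s["grip_width"])
print("implied pot rel dock (x,y local):",(p[:2]-44.5*d-dock)@np.c_[ex,ey])
robot.ungrasp();robot.line_to(P(p[:2],120),vel=120)
robot.move_pose(P(p[:2]+90*d,230),rot(d))
s=robot.get_state();print(s["t"],s["contact_force"])
for n in("top","side","wrist"):cv2.imwrite(f"pics/{n}3.png",robot.snapshot(n)[:,:,::-1])
print(robot.camera_info("wrist"))
a=cv2.imread("pics/side3.png")[150:290,215:410];b=cv2.imread("pics/wrist3.png")
cv2.imwrite("pics/c3.png",np.hstack([cv2.resize(a,(780,560),interpolation=cv2.INTER_CUBIC)]));cv2.imwrite("pics/w3.png",b)
E
```

```text
True
10.1667 [ 529.8 -255.1   16.6] [-0.3 -2.5 -0.3] 0.04974956127780943
implied pot rel dock (x,y local): [ 0.4 -0.4]
12.5583 [ 0.1  0.7 -0. ]
{'intrinsics': array([[301.1,   0. , 283.9],
       [  0. , 301.1, 212. ],
       [  0. ,   0. ,   1. ]]), 'D': array([-0.1,  0. ,  0. ,  0. ,  0. ]), 'R': array([[ 0.2, -1. , -0. ],
       [-0.9, -0.2,  0.3],
       [-0.3, -0.1, -1. ]]), 't': array([-463.1,  398. ,  506.4])}
```

View pics/c3.png

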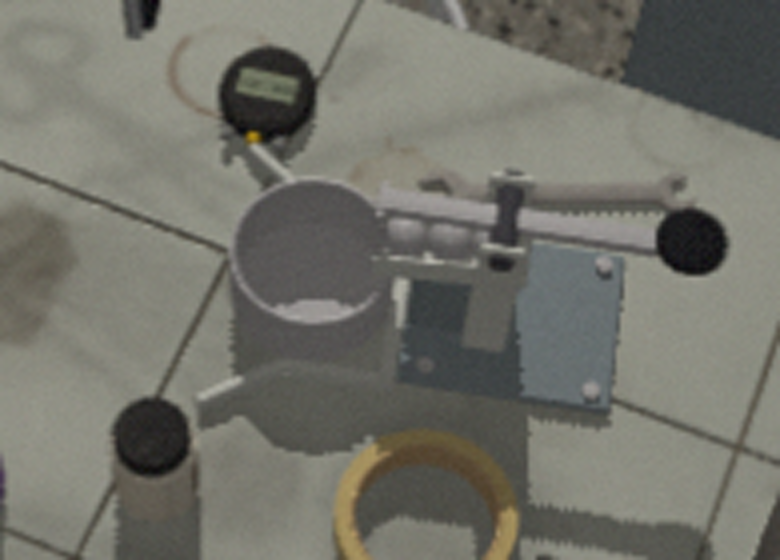

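View pics/w3.png

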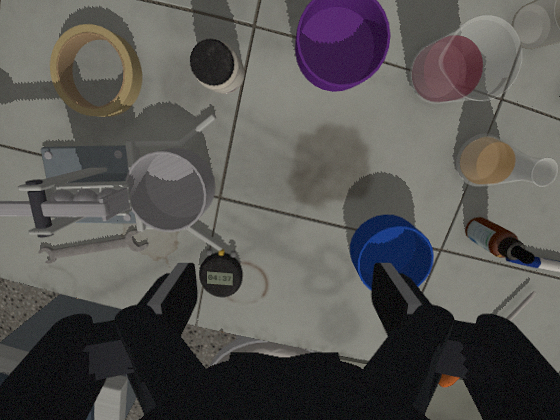

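Side crop: the pot rim runs from about (230,250) to (390,255), under the lip, and the gate is shut. Wrist view: the pot is at the rails' inner end and the bystanders are untouched. I'll check numerically and then press.

```bash
python3 - <<'E'
from geo import *
c,r=circ(plane("side",full("side",[(230,250),(310,324),(310,180),(255,203),(252,298),(362,200)]),50));print("side",c,r,(c-dock)@np.c_[ex,ey])
c,r=circ(plane("wrist",[(206,192),(168,151),(130,190),(140,215),(168,230),(195,165)],50));print("wrist",c,r,(c-dock)@np.c_[ex,ey])
robot.clamp(20)
W=[(P(460*rad(-20),230),rot(ex)),(P(padxy,200),rot(ex)),(P(padxy,135),rot(ex))]
for w in W: print(robot.solve_ik(*w))
robot.move_pose(*W[0]);robot.line_to(P(padxy,200));robot.line_to(P(padxy,135))
s=robot.get_state();print(s["t"],s["tcp_pos"],s["contact_force"],s["grip_width"])
for n in("top","side"):cv2.imwrite(f"pics/{n}4.png",robot.snapshot(n)[:,:,::-1])
a=cv2.imread("pics/top4.png")[165:305,130:320];b=cv2.imread("pics/side4.png")[140:280,225:415]
cv2.imwrite("pics/c4.png",cv2.resize(np.hstack([a,b]),None,fx=2.1,fy=2.1,interpolation=cv2.INTER_CUBIC))
E
```

```text
side [ 519.3 -213.1] 44.00254279783525 [ 0.3 -1.7]
wrist [ 520.6 -216.5] 43.87751516473874 [ 0.8 -5.2]
[-22.1  20.8  50.  114.6 -19.8  53.4  52.1]
[-37.7  25.1  50.4 115.5 -25.   50.7  40.3]
[-32.6  29.9  44.4 120.1 -31.4  42.   46. ]
16.175 [472.4 -24.5 135.5] [ 0.8 -0.1  0.3] -0.0013574850676550266
```

View pics/c4.png

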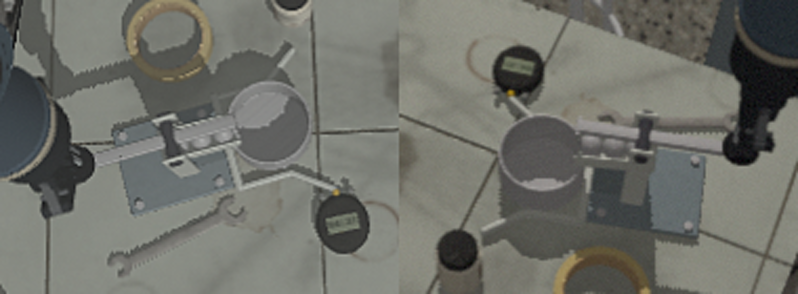

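Both views show the closed fingertips directly over the pad and the pot against the stop. Pressing now.

```bash
python3 - <<'E'
from geo import *
def rep(k):
    s=robot.get_state();print(k,s["t"],s["tcp_pos"],s["contact_force"]);return s
print(robot.line_to(P(padxy,110),vel=40,stop_force=12));rep("110")
print(robot.line_to(P(padxy-2*ey,78),vel=40,stop_force=12));rep("down")
robot.pause(2.5);rep("held")
for n in("top","side"):cv2.imwrite(f"pics/{n}5.png",robot.snapshot(n)[:,:,::-1])
a=cv2.imread("pics/top5.png")[165:305,130:320];b=cv2.imread("pics/side5.png")[140:280,225:415]
cv2.imwrite("pics/c5.png",cv2.resize(np.hstack([a,b]),None,fx=2.1,fy=2.1,interpolation=cv2.INTER_CUBIC))
E
```

```text
False
110 17.05 [472.1 -23.9 110. ] [-0.2  0.9  0.4]
True
down 17.7333 [473.1 -26.   81.7] [-3.7  0.7 20.7]
held 20.2333 [473.1 -25.9  82. ] [-3.5  1.4 17.2]
```

View pics/c5.png

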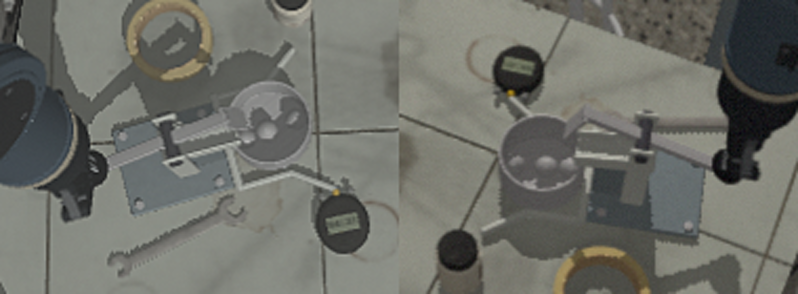

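The lever is at its stop (17 N), the gate is up and the chute is empty. Three balls are visible in the pot, at side-view (517,162), (545,162) and (567,162). Releasing now.

```bash
python3 - <<'E'
from geo import *
robot.line_to(P(padxy-1*ey,125),vel=50);robot.line_to(P(padxy,230));robot.pause(0.5)
s=robot.get_state();print(s["t"],s["tcp_pos"],s["contact_force"])
for n in("top","side"):cv2.imwrite(f"pics/{n}6.png",robot.snapshot(n)[:,:,::-1])
a=cv2.imread("pics/top6.png")[165:305,130:320];b=cv2.imread("pics/side6.png")[140:280,225:415]
cv2.imwrite("pics/c6.png",cv2.resize(np.hstack([a,b]),None,fx=2.1,fy=2.1,interpolation=cv2.INTER_CUBIC))
E
```

```text
22.7 [472.2 -23.7 229.9] [ 0.3  0.  -0. ]
```

View pics/c6.png

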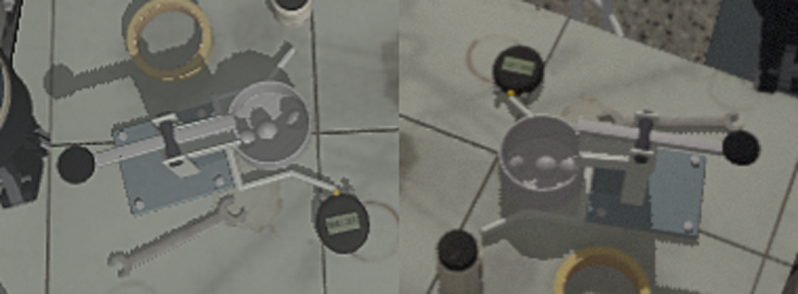

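The lever is back at rest, the gate is shut, the balls are in the pot and the robot is clear. Handing in.

```bash
python3 -c "
from plant import robot
print(robot.hand_in())"
```

```text
the job is handed in; nothing more can be done
None
```

I pinched the pot's rear wall lightly, slid it between the rails until it met the stop, and let go. I then pressed the pad down with the closed fingertips, held it 2.5 s, released it and handed the job in at about 23 s.

**Pot position:** from the gripper position at the stop, the pot was within 0.6 mm of the dock. The side view put it 1.7 mm off and the wrist view 5 mm off. The wrist view had already read about 3 mm further out than the top view before the push. All three are within the 12 mm allowed.

**Lever:** the pad went down until the force rose to about 17–20 N, which I took as the stop. I had no direct reading of the lever angle. In the last pictures it is back at rest with the gate shut.

**Balls and surroundings:** the last pictures show three balls in the pot, an empty chute, and the bystanders in view where they were. The tool force read about zero, with the fingertips 110 mm above the pad. I judged the balls by eye and did not measure their positions.

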